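Centre-punch the drill spot on a clamped bracket blank

TASK

Take the automatic centre punch out of its wooden tool block, stand its point upright on the crossing of the two scribed lines on the clamped bracket blank, and press it straight down until its hidden spring snaps; stop as soon as the force drops, before the punch runs on to its end stop. Then put the punch back upright in its hole in the block, fully home on its collar, and let go, leaving the other things on the table as they are.

Things in the scene. Friction and masses are not known exactly. Their poses are not given: they have to be found in the camera images.
- punch: Spring-loaded centre punch, plain steel, 0.35 kg; stands in the wooden block. Origin: on its axis at the collar's underside; z runs up to the cap. Collar 30 mm diameter, z 0 to 8 mm; square grip barrel 18 x 18 mm, flats across x and y, z 8 to 60 (grip its flats from above); cap 22 mm diameter, z 60 to 68. Below: 14 mm nose to z = -24, then a 6 mm pointed bit that is pushed up into it.
- punch_point (a point): The punch's point, when its bit is fully out: on the punch's axis 44 mm below its origin. Fixed to the barrel (it does not move in with the bit).
- punch_plunger (a point): Hidden plunger carrying the bit. At the punch's origin at rest; rises along punch z as the bit is pushed in. The force grows from about 3 N to a peak of 10 to 14 N at about 6 mm, then the spring snaps: it falls to about half the peak by 8 mm and stays low (counts as snapped above 7 mm); hard end stop at 11 mm. Springs out again when relieved.
- fixture: Fixed aluminium base 110 x 160 x 12 mm; a steel bracket blank 70 x 120 x 6 mm is clamped on it at both ends by dark straps with screw heads (up to 44 mm above the table, over 30 mm from the mark). The blank is level. Origin: centre of the base's underside; x across (110 mm), y along (160 mm), z up. The blank's two drilled 9 mm holes near its +y end are not the mark.
- mark (a point): Crossing of the two dark scribed lines on the blank, at fixture x = 6, y = -14 mm. Its x and y are true, but its height is only nominal (24 mm): the blank lies firmly on packing of unknown thickness, so that its top really is anywhere from 18 to 30 mm above the table and this is not measured. Find it by touch.
- stand: Fixed wooden tool block 70 x 110 x 56 mm; origin at the centre of its underside, x across it (70 mm), y along it. The punch's hole goes down through its centre: 19 mm diameter with a 3 mm chamfer. Two small holes beside it (8 mm, 34 mm away along y) stay empty.
- stand_mouth (a point): Centre of the punch's hole at the top face of the block, 56 mm above the table. The punch's origin lies here when it is fully home.
- glue: Bystander: white glue bottle with red nozzle, 34 mm diameter, 100 mm tall, standing; origin at the centre of its foot.
- bar: Bystander: brass bar 36 x 194 x 37 mm, lying; origin at the centre of its underside.
- screwdriver: Bystander: screwdriver with red handle, 191 mm long, 26 mm thick, lying; origin at the middle underside.
- tape: Bystander: roll of yellow tape, 64 mm diameter, 19 mm high, lying flat; origin at the centre of its underside.
- pins: Bystander: small clear tray of brass pins, 84 x 114 x 32 mm; origin at the centre of its underside.
- letter_e: Bystander: black letter with white face shaped like E, 48 x 40 x 18 mm, lying; origin at the centre of its underside.
- letter_u: Bystander: small black letter with white face shaped like U, 24 x 21 x 16 mm, lying; origin at the centre of its underside.
Not all that is in view belongs to the job. Leave any pink look-alike of the fixture alone.

How it is judged (in metres and radians):
On the way, in this order (a step that is already met when the one before it is completed fails the run):
1. The punch stands upright with its point on the crossing of the scribed lines, lightly loaded (contact force between punch and fixture above 0.5 N and horizontal distance between punch_point and mark below 0.004 m and angle between punch's own z axis and vertical below 0.12 rad and z of punch_plunger in the frame of punch below 0.006 m), for 0.05 s.
2. Pressed there, still upright, the punch's spring has snapped (plunger in by more than 7 mm) (z of punch_plunger in the frame of punch above 0.007 m and contact force between punch and fixture above 1 N and horizontal distance between punch_point and mark below 0.004 m and angle between punch's own z axis and vertical below 0.12 rad), for 0.02 s.
At the end, for the whole second after the job is handed in: After it has snapped on the mark, the punch stands released and at rest in its hole in the block, its collar within 3 mm of the block's top and 4 mm of the hole's centre, tilted less than 0.1 rad, its spring relaxed (horizontal distance between punch and stand_mouth below 0.004 m and z of punch in the frame of stand_mouth between -0.003 and 0.003 m and angle between punch's own z axis and vertical below 0.1 rad and linear speed of punch below 0.02 m/s and z of punch_plunger in the frame of punch below 0.002 m); the robot touches nothing.
It fails at once if the punch presses on the blank with more than 20 N (contact force between punch and fixture above 20 N).
It fails at once if the punch is pressed on to its end stop (plunger in by more than 10.8 mm) (z of punch_plunger in the frame of punch above 0.0108 m).
It fails at once if the punch is pressed in by more than 6 mm away from the mark (more than 6 mm off) (z of punch_plunger in the frame of punch above 0.006 m and horizontal distance between punch_point and mark above 0.006 m).
It fails at once if a bystander is shifted by more than 20 mm (distance of any of glue, bar, screwdriver, tape, pins, letter_e, letter_u from where it was at the start of the episode above 0.02 m).
It also fails if it takes over 64 s, if anything falls off the work surface, if the arm or the gripper's body presses on something with over 40 N, if the wrist force passes 120 N, or if a joint passes its speed limit or range.

ROBOT

A 7-joint arm with a two-finger parallel gripper is mounted at the origin on the work surface; the furniture and walls round the work are solid. World frame = base frame: x ahead of the robot, y to its left, z up, the work surface at z = 0. Lengths are in mm, angles in rad, forces in N, time in s.
With the tool pointing down it reaches from about 425 to 875 mm from the base axis. Payload 4.7 kg.
Tool frame: the origin (TCP) lies midway between the tips of the shut fingers; the grasp point (between the pads) lies grip_depth behind it (grip_depth is the distance from the TCP to the grasp point, in mm); z points along the fingers, y is the line along which they close (so a half turn about z gives the same grasp; the last joint's range is limited). The gripper opens to 87 mm and grips with 3 to 60 N. Pads are 19 mm wide; open, the fingers measure 117 mm over their backs; the gripper's body (75 mm by 190 mm) begins 51 mm behind the grasp point.
Start: joints at [-1.271, 0.321, -0.07, 1.45, 0.023, 1.371, -0.057], TCP at [183.28, 623.648, 197.287] pointing down, gripper open.
Joint ranges: [-2.86, 2.86], [-0.3, 2.09], [-1.38, 1.24], [0.06, 2.45], [-1.56, 4.7], [0.09, 2.05], [-2.69, 2.69]. Speed limits (rad/s): [2.57, 2.57, 3.14, 3.14, 3.14, 3.14, 3.14].

INTERFACE

Orientations are given as a unit quaternion [w, x, y, z].
In Python, from cell import get_state, get_image, get_calibration, job_done, grip_depth gives the robot as it stands.
- The arm moves only by the tool drive_tool, never from a script. Its argument "deltas" is a list that holds one entry, the list of rows, each a list of 7 numbers: the turn, a rotation vector about the tool's x, y, z in rad, then the shift along the tool's x, y, z in mm, then the opening, from -1 (shut) to 1 (fully open), so that 0 is half open. A call has 1 to 10 rows; each row is the pose to reach, as a shift and turn from the pose commanded when the call began, along the tool's axes at that moment; what a row does not reach only later rows make up. A row lasts 1/8 s, in which the tool goes at most 62.5 mm and 10.7 degrees, less where a joint would pass 70% of its speed; a pose out of reach is approached as far as the arm can. A call with a gripper value outside its range is refused whole. The fingers move at their own pace and stop on an object; "newtons" is the grip in N (left out, the last holds). Time passes only in rows, so rows that repeat a pose let the fingers close. It gives the time, the measured TCP pose, the force, the opening and the grip force at its end, in the units of the state.
- get_state(): the state, without advancing time (a new reading comes with each control period).
- get_image(name): name is "scene" or "top"; returns the picture (480x640x3 uint8, blue, green, red); there is no depth.
- get_calibration(name): a dict with "fovy" (degrees; the focal length in pixels is half the picture's height over the tangent of half this angle, whatever the lens; pixels are square), "cx", "cy" (the principal point, pixels), "R" (3x3) and "t" (3): a world point X has camera coordinates R X + t. Camera axes: x right, y down, z forward; pixel columns grow to the right and rows downward; lengths in mm; the calibration is good to about 2 mm. A picture is of the moment at which its call begins. get_calibration takes no time and is no camera call.
- job_done(): hands the job in; it is judged then, once.
The state is a dict: "time": time; "qpos": joint angles; "qvel": joint speeds; "joint_torque": joint torques, N m; "eef_pos": TCP position; "orientation": TCP orientation; "contact_force": force on the tool from outside, world axes, zero at the start; "moment": the same for the moment, N m; "gripper_width": finger opening in mm; "finger_force": force on a finger pad.
Only numpy, scipy, OpenCV 4.12 (cv2) and the standard library are available. Lean on these libraries where they do the work, as an engineer would, in place of code of your own. Each camera call takes 0.05 s, during which the arm holds its last target. There are 200 camera calls.

## Working session

There is one attempt and no reset: what is moved stays moved. The work goes in short steps, Python scripts to look and compute and a tool call to move; the robot and the scene stay as the last step left them, time stands still between calls to the robot, and variables do not carry over. Pictures are saved under pics/ and viewed, at most 10 in all, crops included, and the job is handed in when it is done.

Besides the shell and the picture viewer there is one more tool, called after ">>>" by a JSON object that holds its "name" and its "arguments". drive_tool: Moves the arm, as the interface text tells. Its arguments: {"type":"object","properties":{"deltas":{"type":"array"},"newtons":{"type":"number"}},"required":["deltas"]}

```bash
mkdir -p pics; cat > h.py <<'E'
import numpy as np,cv2
from cell import *
def ray(n,u,v,z):
    c=get_calibration(n);f=240/np.tan(np.radians(c["fovy"])/2)
    R=np.array(c["R"]);t=np.array(c["t"])
    d=R.T@np.array([(u-c["cx"])/f,(v-c["cy"])/f,1]);o=-R.T@t
    return o+d*(z-o[2])/d[2]
def proj(n,X):
    c=get_calibration(n);f=240/np.tan(np.radians(c["fovy"])/2)
    p=np.array(c["R"])@np.array(X,float)+np.array(c["t"])
    return np.array([c["cx"]+f*p[0]/p[2],c["cy"]+f*p[1]/p[2]])
E
python3 - <<'E'
from h import *
for n in("scene","top"):
    cv2.imwrite(f"pics/{n}0.png",get_image(n)); c=get_calibration(n); print(n,c, -np.array(c["R"]).T@np.array(c["t"]))
print(get_state(),grip_depth)
E
```

```text
scene {'fovy': 42.47721397157856, 'cx': 315.9912526673866, 'cy': 244.20138634070662, 'R': array([[ 0.72978078, -0.68367991, -0.00133554],
       [-0.53414425, -0.56894037, -0.62529735],
       [ 0.4267434 ,  0.45704336, -0.78038544]]), 't': array([-383.94839228,  243.62906614, 1033.42676276])} [ -30.67682362 -596.20823457  958.29903335]
top {'fovy': 54.66112020299807, 'cx': 319.5819673614133, 'cy': 249.5122920549136, 'R': array([[ 1.34187490e-01, -9.90955799e-01,  5.67132933e-04],
       [-9.71205265e-01, -1.31626677e-01, -1.98581851e-01],
       [ 1.96860486e-01,  2.60963976e-02, -9.80084143e-01]]), 't': array([-131.72491832,  471.62343601, 1104.25390155])} [ 258.33504001  -97.27239483 1175.99229883]
{'time': 0.1, 'qpos': array([-1.27091414,  0.32177466, -0.07008536,  1.45158868,  0.02261004,
        1.37083471, -0.05691761]), 'qvel': array([ 0.0004158 , -0.0018029 ,  0.00134755, -0.00216291,  0.00019546,
        0.00023939,  0.00064712]), 'joint_torque': array([-1.42729950e-04, -4.92568052e+01, -4.05909000e-01, -3.13399708e+01,
       -6.42512902e-02,  3.94770002e-02,  6.80581547e-05]), 'eef_pos': array([183.13228074, 623.07202   , 196.23630529]), 'orientation': array([-7.65607531e-05,  1.42398523e-01,  9.89808989e-01, -9.06017663e-04]), 'contact_force': array([-0.02898918,  0.02003487, -0.92490767]), 'moment': array([0.01924624, 0.0252663 , 0.01484326]), 'finger_force': 0.0, 'gripper_width': 86.90177169387903} 18.700000000000003
```

View pics/scene0.png

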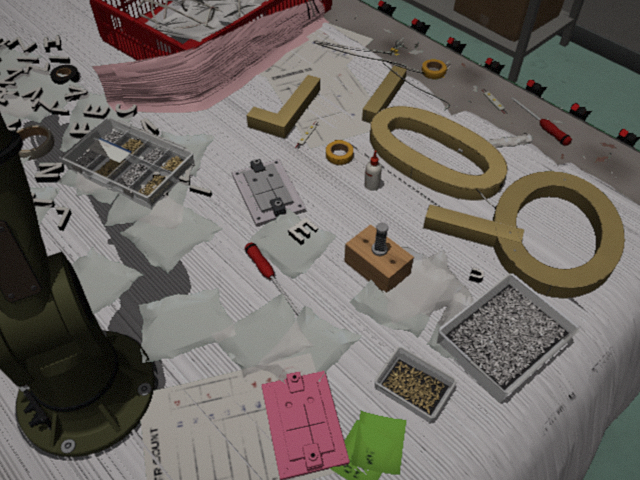

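View pics/top0.png

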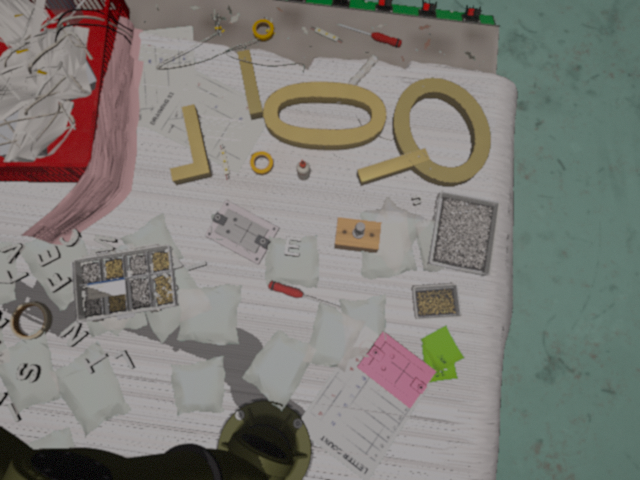

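The pictures show the grey fixture (top 245,231; scene 268,190), the wooden block with the punch (top 358,233; scene 379,258), and a pink look-alike (top 397,367; scene 305,425). The grey one fits the aluminium/steel description, so I'll confirm it in a crop.

```bash
python3 - <<'E'
from h import *
a=cv2.imread("pics/top0.png")[190:265,195:395];b=cv2.imread("pics/scene0.png")[150:290,225:425]
r=lambda i:cv2.resize(i,None,fx=4,fy=4,interpolation=cv2.INTER_CUBIC)
cv2.imwrite("pics/c1.png",r(a));cv2.imwrite("pics/c2.png",r(b))
E
```

```text
(no output)
```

View pics/c1.png

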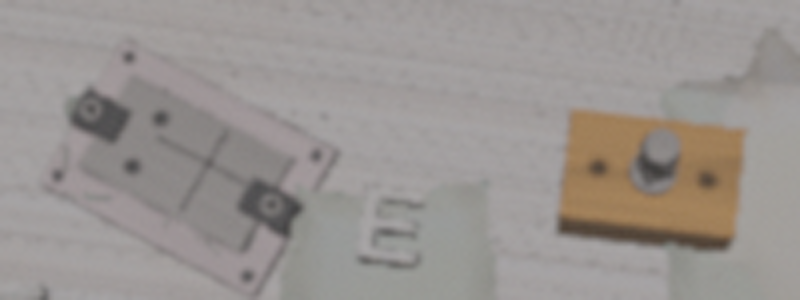

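View pics/c2.png

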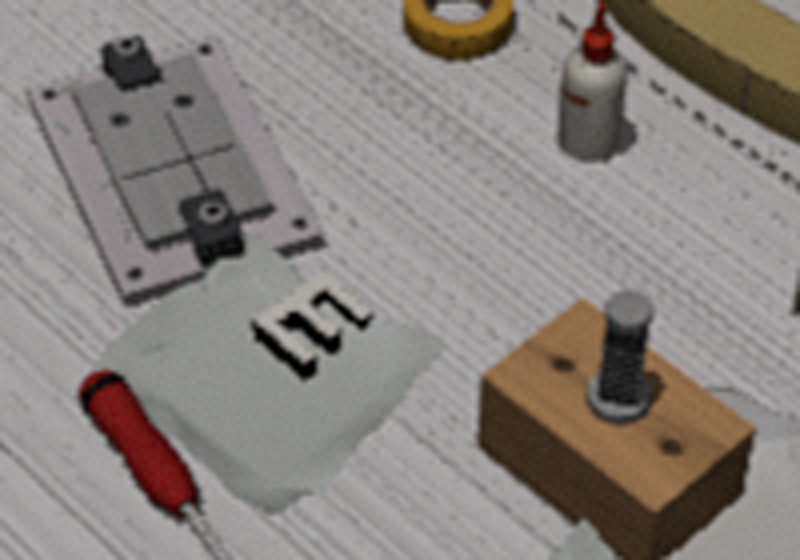

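The crops confirm the grey fixture: crossing at top (247.1,230.4), scene (272.1,189.4), with drilled holes near one end. The small block holes show at top (344.1,231.4), (371.4,234.6) and scene (365.4,240.4), (392.6,261.4).

```bash
python3 - <<'E'
from h import *
T=lambda x,y:(195+(x+.5)/4-.5,190+(y+.5)/4-.5)
S=lambda x,y:(225+(x+.5)/4-.5,150+(y+.5)/4-.5)
np.set_printoptions(precision=1,suppress=True)
P=lambda n,p,z:ray(n,*p,z)[:2]
for z in(18,24,30): print("mark",z,P("top",T(210,163),z),P("scene",S(190,159),z))
tc=[P("top",T(*p),12) for p in[(128,42),(338,150),(258,297),(45,185)]]
print("base corners",tc,"ctr",np.mean(tc,0))
print([np.linalg.norm(tc[i]-tc[i-1]) for i in range(4)])
for n,f,hs,bs,cap in(("top",T,[(598,167),(707,180)],[(571,110),(745,130),(732,238),(560,218)],(661,147)),("scene",S,[(563,363),(672,447)],[(583,300),(755,432),(658,515),(482,378)],(630,306))):
    h=[P(n,f(*p),56) for p in hs];b=[P(n,f(*p),56) for p in bs]
    print(n,"holes",h,"mid",np.mean(h,0),"dist",np.linalg.norm(h[0]-h[1]),"ang",np.degrees(np.arctan2(*(h[0]-h[1])[::-1])))
    print(" block",b,np.mean(b,0),"cap",P(n,f(*cap),124))
dt=P("top",T(160,118),24),P("top",T(132,166),24);print("drilled",dt)
print("clamps",P("top",T(93,108),44),P("top",T(270,204),44),P("scene",S(127,45),44),P("scene",S(211,211),44))
print("glue",P("scene",S(590,150),0))
E
```

```text
mark 18 [515.6 124.5] [517.2 125.3]
mark 24 [514.3 123.3] [513.7 120.7]
mark 30 [512.9 122.2] [510.2 116.1]
base corners [array([590. , 192.1]), array([536.6,  45.2]), array([434.6,  81. ]), array([488.3, 228.4])] ctr [512.4 136.7]
[np.float64(107.9556773684511), np.float64(156.37881115930278), np.float64(108.0680245524381), np.float64(156.88717220842355)]
top holes [array([ 537. , -121.6]), array([ 537.8, -189.5])] mid [ 537.4 -155.6] dist 67.91994684583032 ang 90.7177445118763
 block [array([ 571. , -100.4]), array([ 572.8, -209.4]), array([ 503.4, -208.9]), array([ 501.7, -102.4])] [ 537.2 -155.3] cap [ 536.9 -155.1]
scene holes [array([ 536.8, -124.6]), array([ 537.5, -193.2])] mid [ 537.1 -158.9] dist 68.59905738421955 ang 90.59401255237329
 block [array([ 571.8, -104.1]), array([ 571.7, -213.5]), array([ 504.6, -214.8]), array([ 502.6, -105. ])] [ 537.7 -159.3] cap [ 539.1 -157.9]
drilled (array([539.3, 160. ]), array([505.6, 172.3]))
clamps [535.1 198.5] [488.9  78.1] [532.1 191.9] [486.3  70.8]
glue [688.6  -2.9]
```

```bash
python3 - <<'E'
from h import *
im=np.mean([get_image("scene").astype(float) for _ in range(8)],0).astype(np.uint8)
a=im[215:265,355:405]
cv2.imwrite("pics/c3.png",cv2.resize(cv2.convertScaleAbs(a,alpha=1.5),None,fx=12,fy=12,interpolation=cv2.INTER_CUBIC))
g=cv2.cvtColor(im,cv2.COLOR_BGR2GRAY)
for v in range(224,250,2): print(v,g[v,370:392])
E
```

```text
224 [146 156 165 159 154 157 158 136 114 112 112 113 112 112 113 115 123 140
 151 147 150 159]
226 [109 112 120 139 159 150 116 109 116 116 115 116 114 116 118 117 115 112
 134 157 156 152]
228 [116 113 112 111 115 109  92  99 116 119 117 117 117 119 120 120 114  95
 125 155 155 153]
230 [115 116 117 117 118 115  82  43  63  91 111 113 111 114 110  95  68  91
 144 171 166 159]
232 [114 115 114 115 118 105  66  34  37  44  51  54  53  49  45  34  48 130
 166 157 147 155]
234 [115 116 116 117 117  90  40  15  15  18  16  17  20  23  27  22  52 123
 158 162 165 161]
236 [115 113 115 116 116  91  48  26  26  25  20  17  20  20  15  23  87 148
 164 157 151 156]
238 [111 113 114 114 117  87  36  27  33  42  43  36  28  28  31  43  86 115
 120 136 154 158]
240 [110 113 113 116 103  68  32  29  31  33  31  34  33  27  28  52  99 119
 114 110 111 125]
242 [111 115 118 114  96  56  27  33  34  31  34  32  32  31  39  57  87 105
 105 110 117 114]
244 [100 102 112 120  90  48  38  35  35  30  31  33  29  33  48  50  48  47
  45  49  91 119]
246 [101  97 109 123  88  35  37  40  28  26  28  32  37  41  45  46  49  50
  48  46  50  89]
248 [111  93 101 111  70  24  24  32  29  26  26  28  29  35  48  50  51  43
  42  49  90 118]
```

View pics/c3.png

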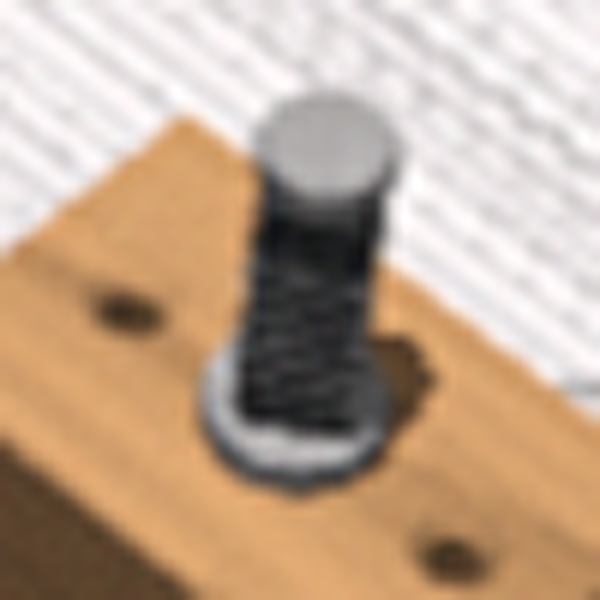

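The punch's knurled barrel shows one face nearly towards the camera. Its lower edge runs from about scene (374.8,249.2) to (384.2,251.0).

```bash
python3 - <<'E'
from h import *
a=ray("scene",374.8,249.2,64);b=ray("scene",384.2,251.0,64);d=b-a
print(a,b,np.linalg.norm(d),np.degrees(np.arctan2(d[1],d[0])))
s=get_state();print(s["eef_pos"],s["qpos"])
from scipy.spatial.transform import Rotation as R
q=s["orientation"];M=R.from_quat([q[1],q[2],q[3],q[0]]).as_matrix();print(M)
print("shift to (537,-157,200) in tool:",M.T@(np.array([537,-157,200])-s["eef_pos"]))
E
```

```text
[ 529.32484604 -155.27238025   64.        ] [ 538.86251988 -170.00759126   64.        ] 17.552597129713693 -57.08619136164911
[183.28502033 623.63957639 197.23853207] [-1.27088999  0.32104593 -0.07007636  1.4505357   0.02256299  1.37076451
 -0.05688709]
[[-9.59435459e-01  2.81928359e-01  2.28504911e-05]
 [ 2.81928359e-01  9.59435459e-01  2.66231712e-05]
 [-1.44177445e-05  3.19854160e-05 -9.99999999e-01]]
shift to (537,-157,200) in tool: [-559.45116865 -649.2509181    -2.77416847]
```

>>> {"name": "drive_tool", "arguments": {"deltas": [[[0, 0, 0.15, -48, -30, 0, 1], [0, 0, 0.3, -96, -60, 0, 1], [0, 0, 0.45, -144, -90, 0, 1], [0, 0, 0.6, -192, -120, 0, 1], [0, 0, 0.75, -240, -150, 0, 1], [0, 0, 0.9, -288, -180, 0, 1], [0, 0, 1.05, -336, -210, 0, 1], [0, 0, 1.2, -384, -240, 0, 1], [0, 0, 1.35, -432, -270, 0, 1], [0, 0, 1.5, -480, -300, 0, 1]]], "newtons": 30}}

```text
time: 1.75
eef_pos: [560.3, 199.3, 197.7]
orientation: [-0.0, 0.78, 0.625, 0.001]
contact_force: [1.1, 0.6, -0.5]
gripper_width: 86.8
finger_force: 0.0
```

```bash
cat >> h.py <<'E'
from scipy.spatial.transform import Rotation as Ro
def go(x,y,z,az=None):
    s=get_state();q=s["orientation"];M=Ro.from_quat([q[1],q[2],q[3],q[0]]).as_matrix()
    cur=np.degrees(np.arctan2(M[1,1],M[0,1]))
    print("t",s["time"],"pos",s["eef_pos"].round(1),"az %.1f"%cur,"tilt",M[:2,2].round(4),"F",s["contact_force"].round(1),"w %.1f"%s["gripper_width"],"ff",s["finger_force"],"q",s["qpos"].round(2))
    print("shift",(M.T@(np.array([x,y,z])-s["eef_pos"])).round(1),"turn z", None if az is None else round(-np.radians(az-cur),3))
E
python3 -c "
from h import *
go(537.2,-157,200,-57)"
```

```text
t 1.75 pos [560.3 199.3 197.7] az -12.6 tilt [0.0008 0.0008] F [ 1.1  0.6 -0.5] w 86.8 ff 0.0 q [-0.75  0.21  0.43  1.61 -0.09  1.34 -0.53]
shift [-352.7   55.    -2.6] turn z 0.775
```

>>> {"name": "drive_tool", "arguments": {"deltas": [[[0, 0, 0.11, -50, 8, 0, 1], [0, 0, 0.22, -100, 16, 0, 1], [0, 0, 0.33, -150, 24, 0, 1], [0, 0, 0.44, -200, 32, 0, 1], [0, 0, 0.55, -250, 40, 0, 1], [0, 0, 0.66, -300, 48, 0, 1], [0, 0, 0.775, -352.7, 55, 0, 1], [0, 0, 0.775, -352.7, 55, 0, 1], [0, 0, 0.775, -352.7, 55, 0, 1]]]}}

```text
time: 2.88
eef_pos: [537.9, -155.2, 197.3]
orientation: [-0.0, 0.958, 0.287, 0.0]
contact_force: [0.7, 0.3, 0.7]
gripper_width: 86.9
finger_force: 0.0
```

```bash
python3 - <<'E'
from h import *
go(537.2,-157,72,-57)
a=get_image("top")[170:300,290:460];b=get_image("scene")[120:290,310:450]
r=lambda i,f:cv2.resize(i,None,fx=f,fy=f,interpolation=cv2.INTER_CUBIC)
a=r(a,2.3);b=r(b,3.4)
c=np.zeros((max(a.shape[0],b.shape[0])+2,800,3),np.uint8);a=a[:,:320];c[:a.shape[0],:a.shape[1]]=a;c[:b.shape[0],322:322+b.shape[1]]=b[:,:478]
cv2.imwrite("pics/c4.png",c)
E
```

```text
t 2.875 pos [ 537.9 -155.2  197.3] az -56.7 tilt [0.0002 0.0009] F [0.7 0.3 0.7] w 86.9 ff 0.0 q [-0.43  0.15  0.73  1.7  -0.1   1.33 -0.66]
shift [ -1.7   1.3 125.3] turn z 0.005
```

View pics/c4.png

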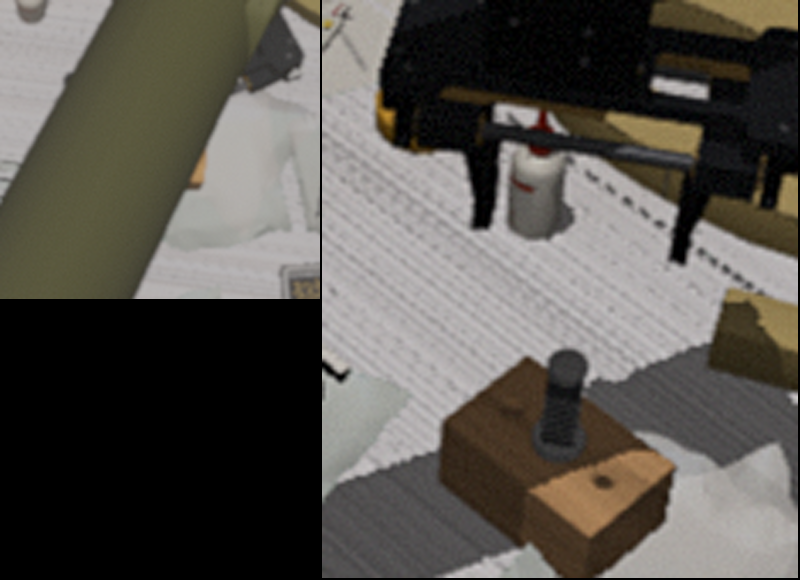

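>>> {"name": "drive_tool", "arguments": {"deltas": [[[0, 0, 0, -1.7, 1.3, 25, 1], [0, 0, 0, -1.7, 1.3, 50, 1], [0, 0, 0, -1.7, 1.3, 75, 1], [0, 0, 0, -1.7, 1.3, 100, 1], [0, 0, 0, -1.7, 1.3, 115, 1], [0, 0, 0, -1.7, 1.3, 125, 1], [0, 0, 0, -1.7, 1.3, 125, 1], [0, 0, 0, -1.7, 1.3, 125, 1]]], "newtons": 5}}

```text
time: 3.98
eef_pos: [537.7, -158.0, 73.1]
orientation: [0.0, 0.958, 0.286, 0.001]
contact_force: [-0.3, 0.3, -0.2]
gripper_width: 87.0
finger_force: 0.0
```

```bash
python3 - <<'E'
from h import *
go(537.2,-157,72,-57)
b=get_image("scene")[180:300,320:440]
cv2.imwrite("pics/c5.png",cv2.resize(b,None,fx=5,fy=5,interpolation=cv2.INTER_CUBIC))
E
```

```text
t 3.975 pos [ 537.7 -158.    73.1] az -56.7 tilt [ 0.0014 -0.0001] F [-0.3  0.3 -0.2] w 87.0 ff 0.0 q [-0.38  0.27  0.71  1.85 -0.2   1.09 -0.58]
shift [ 0.1 -1.1  1.1] turn z 0.005
```

View pics/c5.png

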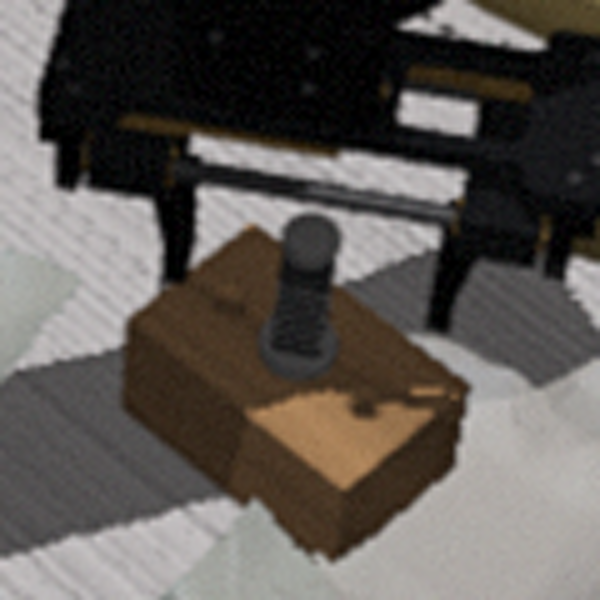

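The fingertips show at about scene (355,236) and (407.6,245), with the punch cap at (382,227). I'll check that against the projection.

```bash
python3 - <<'E'
from h import *
s=get_state();p=s["eef_pos"];q=s["orientation"];M=Ro.from_quat([q[1],q[2],q[3],q[0]]).as_matrix()
C=lambda X:((proj("scene",X)-[320,180])*5).round(0)
for y in(-43.5,-58,43.5,58):
    for x in(-9.5,9.5): print(x,y,C(p+M@[x,y,0]))
print("tcp",C(p));print("punch cap",C([537.2,-157,124]),"collar",C([537.2,-157,62]))
E
```

```text
-9.5 -43.5 [176. 321.]
9.5 -43.5 [186. 282.]
-9.5 -58 [137. 313.]
9.5 -58 [147. 275.]
-9.5 43.5 [411. 364.]
9.5 43.5 [419. 324.]
-9.5 58 [450. 372.]
9.5 58 [458. 332.]
tcp [297. 323.]
punch cap [305. 232.] collar [292. 341.]
```

The tips sit about 10 mm higher while open (linkage), and laterally they match the punch to about 1 mm. Closing gently.

>>> {"name": "drive_tool", "arguments": {"deltas": [[[0, 0, 0, 0, 0, 0, 0.4], [0, 0, 0, 0, 0, 0, 0], [0, 0, 0, 0, 0, 0, -0.3], [0, 0, 0, 0, 0, 0, -0.45], [0, 0, 0, 0, 0, 0, -0.55], [0, 0, 0, 0, 0, 0, -0.65], [0, 0, 0, 0, 0, 0, -0.8], [0, 0, 0, 0, 0, 0, -1], [0, 0, 0, 0, 0, 0, -1], [0, 0, 0, 0, 0, 0, -1]]], "newtons": 5}}

```text
time: 5.28
eef_pos: [537.0, -157.6, 72.2]
orientation: [-0.0, 0.958, 0.286, 0.0]
contact_force: [-0.6, 0.5, 1.0]
gripper_width: 21.3
finger_force: 5.0
```

```bash
python3 - <<'E'
from h import *
go(537.2,-157,72,-57);s=get_state();print(s["moment"],s["finger_force"])
E
```

```text
t 5.275 pos [ 537.  -157.6   72.2] az -56.7 tilt [-0.0001  0.0003] F [-0.6  0.5  1. ] w 21.3 ff 4.999322919175029 q [-0.38  0.27  0.71  1.85 -0.2   1.09 -0.58]
shift [ 0.5 -0.4  0.2] turn z 0.005
[ 0.09118363  0.2834866  -0.018193  ] 4.999322919175029
```

>>> {"name": "drive_tool", "arguments": {"deltas": [[[0, 0, 0, 0, 0, 0, -1], [0, 0, 0, 0, 0, 0, -1], [0, 0, 0, 0, 0, 0, -1], [0, 0, 0, 0, 0, 0, -1]]], "newtons": 25}}

```text
time: 5.78
eef_pos: [537.0, -157.7, 72.3]
orientation: [-0.0, 0.958, 0.286, 0.0]
contact_force: [-0.2, 0.7, 0.5]
gripper_width: 19.3
finger_force: 25.0
```

```bash
python3 - <<'E'
from h import *
go(537.2,-157,72,-57);s=get_state();print(s["moment"],s["finger_force"])
E
```

```text
t 5.775 pos [ 537.  -157.7   72.3] az -56.7 tilt [-0.      0.0002] F [-0.2  0.7  0.5] w 19.3 ff 25.00057987868786 q [-0.38  0.27  0.71  1.85 -0.2   1.09 -0.58]
shift [ 0.6 -0.5  0.3] turn z 0.005
[0.13164891 0.23745049 0.04449575] 25.00057987868786
```

>>> {"name": "drive_tool", "arguments": {"deltas": [[[0, 0, 0, 0, 0, 0, -1], [0, 0, 0, 0, 0, 0, -1], [0, 0, 0, 0, 0, 0, -1], [0, 0, 0, 0, 0, 0, -1]]], "newtons": 50}}

```text
time: 6.28
eef_pos: [536.9, -157.6, 72.2]
orientation: [-0.0, 0.958, 0.286, -0.0]
contact_force: [-0.6, 2.5, 0.6]
gripper_width: 18.1
finger_force: 50.0
```

```bash
python3 - <<'E'
from h import *
go(537.2,-157,72,-57);s=get_state();print(s["moment"],s["finger_force"])
E
```

```text
t 6.275 pos [ 536.9 -157.6   72.2] az -56.7 tilt [-0.0003  0.0004] F [-0.6  2.5  0.6] w 18.1 ff 49.99077106855111 q [-0.38  0.27  0.71  1.85 -0.2   1.09 -0.58]
shift [ 0.6 -0.3  0.2] turn z 0.005
[ 0.39775593  0.49581363 -0.03060487] 49.99077106855111
```

>>> {"name": "drive_tool", "arguments": {"deltas": [[[0, 0, 0, 0, 0, -10, -1], [0, 0, 0, 0, 0, -25, -1], [0, 0, 0, 0, 0, -45, -1], [0, 0, 0, 0, 0, -65, -1], [0, 0, 0, 0, 0, -85, -1], [0, 0, 0, 0, 0, -98, -1], [0, 0, 0, 0, 0, -98, -1]]], "newtons": 50}}

```text
time: 7.15
eef_pos: [537.8, -158.2, 171.5]
orientation: [0.0, 0.958, 0.286, 0.001]
contact_force: [0.6, -0.5, -3.5]
gripper_width: 18.1
finger_force: 50.0
```

```bash
python3 - <<'E'
from h import *
go(514,122,130);s=get_state();print(s["moment"],s["finger_force"])
E
```

```text
t 7.15 pos [ 537.8 -158.2  171.5] az -56.7 tilt [ 0.0026 -0.0002] F [ 0.6 -0.5 -3.5] w 18.1 ff 49.98470367514528 q [-0.42  0.17  0.74  1.74 -0.12  1.28 -0.65]
shift [ 133.7 -247.4   41.4] turn z None
[-0.1096716   0.159764    0.01811702] 49.98470367514528
```

>>> {"name": "drive_tool", "arguments": {"deltas": [[[0, 0, 0, 14, -26, 0, -1], [0, 0, 0, 35, -65, 0, -1], [0, 0, 0, 56, -104, 0, -1], [0, 0, 0, 77, -143, 0, -1], [0, 0, 0, 98, -182, 10, -1], [0, 0, 0, 119, -221, 20, -1], [0, 0, 0, 130, -240, 30, -1], [0, 0, 0, 133.7, -247.4, 41.4, -1], [0, 0, 0, 133.7, -247.4, 41.4, -1], [0, 0, 0, 133.7, -247.4, 41.4, -1]]]}}

```text
time: 8.4
eef_pos: [513.6, 120.3, 129.1]
orientation: [0.0, 0.959, 0.285, 0.0]
contact_force: [-0.1, -0.2, -3.1]
gripper_width: 18.2
finger_force: 50.0
```

```bash
python3 - <<'E'
from h import *
go(514,122,100)
b=get_image("scene")[120:220,215:345]
cv2.imwrite("pics/c6.png",cv2.resize(b,None,fx=6,fy=6,interpolation=cv2.INTER_CUBIC))
E
```

```text
t 8.4 pos [513.6 120.3 129.1] az -56.9 tilt [ 0.0005 -0.0007] F [-0.1 -0.2 -3.1] w 18.2 ff 49.99768037436297 q [-0.76  0.11  0.51  1.86 -0.06  1.19 -1.22]
shift [ 1.3 -1.3 29.1] turn z None
```

View pics/c6.png

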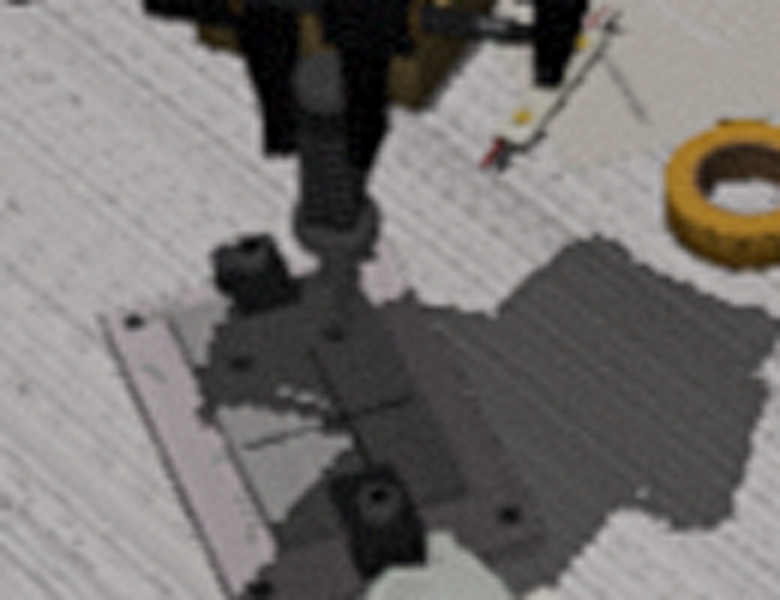

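Crossing is at scene (272.6,188.8); the punch hangs behind it with its collar at (271,157). Going lower for a close check.

>>> {"name": "drive_tool", "arguments": {"deltas": [[[0, 0, 0, 0.5, -0.5, 10, -1], [0, 0, 0, 1, -1, 20, -1], [0, 0, 0, 1, -1, 28, -1], [0, 0, 0, 1, -1, 32, -1], [0, 0, 0, 1, -1, 32, -1], [0, 0, 0, 1, -1, 32, -1]]]}}

```text
time: 9.2
eef_pos: [513.6, 123.8, 97.1]
orientation: [-0.0, 0.958, 0.286, 0.0]
contact_force: [-0.2, 0.7, -3.8]
gripper_width: 18.1
finger_force: 50.0
```

```bash
python3 - <<'E'
from h import *
go(514,122,84)
s=get_state();p=s["eef_pos"]
im=np.mean([get_image("scene").astype(float) for _ in range(4)],0).astype(np.uint8)
b=cv2.convertScaleAbs(im[130:210,225:325],alpha=1.6)
cv2.imwrite("pics/c7.png",cv2.resize(b,None,fx=7,fy=7,interpolation=cv2.INTER_CUBIC))
C=lambda X:((proj("scene",X)-[225,130]+.5)*7-.5).round(0)
o=p-[0,0,16.2]
for d in(68,8,0,-24,-44): print(d,C(o+[0,0,d]))
print("mark est",C([514,122,24]))
E
```

```text
t 9.2 pos [513.6 123.8  97.1] az -56.7 tilt [0.0006 0.0003] F [-0.2  0.7 -3.8] w 18.1 ff 49.99750030314317 q [-0.75  0.14  0.51  1.89 -0.08  1.12 -1.21]
shift [-0.7  1.7 13.1] turn z None
68 [299.  98.]
8 [313. 256.]
0 [314. 276.]
-24 [319. 335.]
-44 [323. 383.]
mark est [331. 416.]
```

View pics/c7.png

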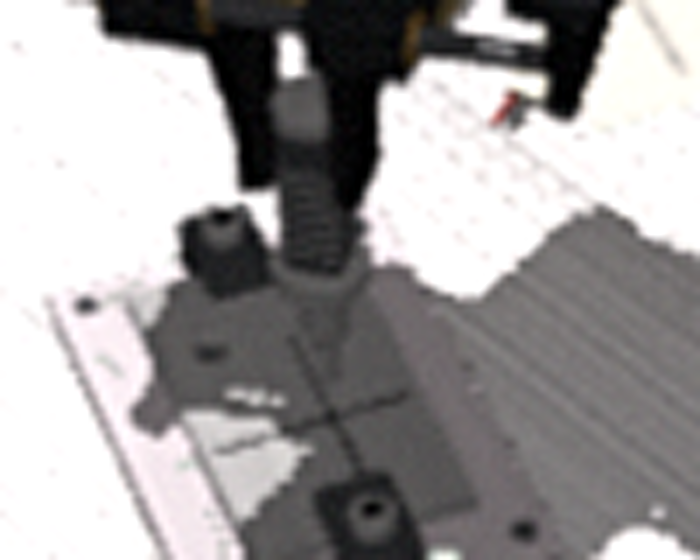

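>>> {"name": "drive_tool", "arguments": {"deltas": [[[0, 0, 0, 0, 0, 0, -1], [0, 0, 0, 0, 0, 0, -1]]]}}

```text
time: 9.65
eef_pos: [513.4, 123.8, 96.9]
orientation: [-0.0, 0.958, 0.286, 0.0]
contact_force: [0.2, -0.4, -2.7]
gripper_width: 18.2
finger_force: 50.0
```

```bash
python3 -c "
from h import *
go(513.2,122,91)
get_image('top')
go(513.2,122,91)
get_image('top')
go(513.2,122,91)"
```

```text
t 9.65 pos [513.4 123.8  96.9] az -56.7 tilt [0.0002 0.0002] F [ 0.2 -0.4 -2.7] w 18.2 ff 49.99747402587673 q [-0.75  0.14  0.51  1.9  -0.08  1.12 -1.21]
shift [-1.1  1.4  5.9] turn z None
t 9.7 pos [513.3 123.8  96.9] az -56.7 tilt [0.0001 0.0001] F [ 0.3  0.9 -2.3] w 17.8 ff 49.99745616019936 q [-0.75  0.14  0.51  1.9  -0.08  1.12 -1.21]
shift [-1.1  1.4  5.9] turn z None
t 9.75 pos [513.3 123.8  96.9] az -56.7 tilt [0.0001 0.0001] F [ 0.2 -0.3 -3. ] w 18.4 ff 49.9974446350825 q [-0.75  0.14  0.51  1.9  -0.08  1.12 -1.21]
shift [-1.1  1.4  5.9] turn z None
```

>>> {"name": "drive_tool", "arguments": {"deltas": [[[0, 0, 0, -1.1, 1.4, 0, -1], [0, 0, 0, -1.1, 1.4, 2, -1], [0, 0, 0, -1.1, 1.4, 4, -1], [0, 0, 0, -1.1, 1.4, 5, -1], [0, 0, 0, -1.1, 1.4, 6, -1], [0, 0, 0, -1.1, 1.4, 6, -1]]]}}

```text
time: 10.5
eef_pos: [513.1, 122.0, 90.8]
orientation: [-0.0, 0.958, 0.286, -0.0]
contact_force: [-0.6, -0.1, -3.0]
gripper_width: 18.1
finger_force: 50.0
```

>>> {"name": "drive_tool", "arguments": {"deltas": [[[0, 0, 0, 0, 0, 1, -1], [0, 0, 0, 0, 0, 2, -1], [0, 0, 0, 0, 0, 3, -1], [0, 0, 0, 0, 0, 3, -1]]]}}

```text
time: 11.0
eef_pos: [513.1, 121.9, 87.7]
orientation: [0.0, 0.958, 0.286, -0.0]
contact_force: [1.2, 0.2, -3.8]
gripper_width: 18.2
finger_force: 50.0
```

>>> {"name": "drive_tool", "arguments": {"deltas": [[[0, 0, 0, 0, 0, 1, -1], [0, 0, 0, 0, 0, 2, -1], [0, 0, 0, 0, 0, 2, -1]]]}}

```text
time: 11.38
eef_pos: [513.1, 122.0, 85.8]
orientation: [0.0, 0.958, 0.286, -0.0]
contact_force: [-0.5, -0.1, -3.0]
gripper_width: 18.2
finger_force: 50.0
```

```bash
python3 - <<'E'
from h import *
go(513.2,122,84)
s=get_state();p=s["eef_pos"]
im=np.mean([get_image("scene").astype(float) for _ in range(4)],0).astype(np.uint8)
b=cv2.convertScaleAbs(im[170:205,250:300],alpha=2)
cv2.imwrite("pics/c8.png",cv2.resize(b,None,fx=14,fy=14,interpolation=cv2.INTER_CUBIC))
C=lambda X:((proj("scene",X)-[250,170]+.5)*14-.5).round(0)
o=p-[0,0,16.2]
for d in(0,-24,-44): print(d,C(o+[0,0,d]))
E
```

```text
t 11.375 pos [513.1 122.   85.8] az -56.7 tilt [-0.0002 -0.0001] F [-0.5 -0.1 -3. ] w 18.2 ff 49.99739565158961 q [-0.75  0.15  0.51  1.91 -0.08  1.1  -1.2 ]
shift [0.1 0.  1.8] turn z None
0 [289.  57.]
-24 [299. 174.]
-44 [307. 268.]
```

View pics/c8.png

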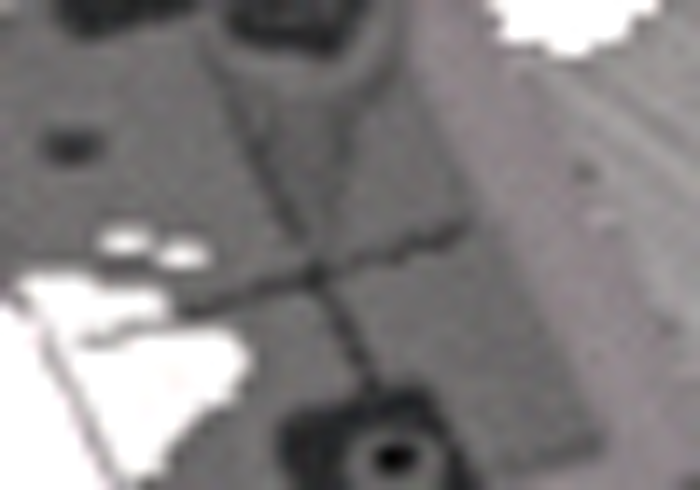

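The crossing is at scene (272.7,189.3), and the punch nose points right at it, within about 1 mm.

>>> {"name": "drive_tool", "arguments": {"deltas": [[[0, 0, 0, 0, 0, 1, -1], [0, 0, 0, 0, 0, 2, -1], [0, 0, 0, 0, 0, 2, -1]]]}}

```text
time: 11.95
eef_pos: [513.1, 122.0, 83.7]
orientation: [0.0, 0.958, 0.286, -0.0]
contact_force: [1.4, 0.3, -3.2]
gripper_width: 18.1
finger_force: 50.0
```

>>> {"name": "drive_tool", "arguments": {"deltas": [[[0, 0, 0, 0, 0, 0.7, -1], [0, 0, 0, 0, 0, 1.5, -1], [0, 0, 0, 0, 0, 1.5, -1]]]}}

```text
time: 12.32
eef_pos: [513.3, 122.0, 82.4]
orientation: [-0.0, 0.958, 0.286, 0.0]
contact_force: [0.5, -0.5, -2.7]
gripper_width: 17.9
finger_force: 50.0
```

>>> {"name": "drive_tool", "arguments": {"deltas": [[[0, 0, 0, 0, 0, 1, -1], [0, 0, 0, 0, 0, 2, -1], [0, 0, 0, 0, 0, 2, -1]]]}}

```text
time: 12.7
eef_pos: [513.4, 122.1, 80.6]
orientation: [-0.0, 0.958, 0.286, 0.0]
contact_force: [-0.3, 0.5, 0.1]
gripper_width: 18.0
finger_force: 50.0
```

Touched at about z = 20.5 mm. At that height the mark rays shift to about (514.3,123); lift, shift about 1.2 mm, touch again.

>>> {"name": "drive_tool", "arguments": {"deltas": [[[0, 0, 0, 0, 0, -3, -1], [0, 0, 0, -1.2, -0.3, -3, -1], [0, 0, 0, -1.2, -0.3, -2, -1], [0, 0, 0, -1.2, -0.3, -1, -1], [0, 0, 0, -1.2, -0.3, 0, -1], [0, 0, 0, -1.2, -0.3, 0.5, -1], [0, 0, 0, -1.2, -0.3, 0.5, -1]]]}}

```text
time: 13.58
eef_pos: [512.1, 121.7, 79.9]
orientation: [-0.0, 0.958, 0.286, 0.0]
contact_force: [0.2, -0.4, 0.6]
gripper_width: 18.2
finger_force: 50.0
```

>>> {"name": "drive_tool", "arguments": {"deltas": [[[0, 0, 0, 0, 0, 1, -1], [0, 0, 0, 0, 0, 2, -1], [0, 0, 0, 0, 0, 2, -1]]]}}

```text
time: 13.95
eef_pos: [512.3, 121.7, 78.1]
orientation: [-0.0, 0.958, 0.286, 0.0]
contact_force: [-1.3, 0.7, 2.1]
gripper_width: 17.9
finger_force: 50.0
```

Tool x points the other way; lift and correct.

>>> {"name": "drive_tool", "arguments": {"deltas": [[[0, 0, 0, 0, 0, -3, -1], [0, 0, 0, 0, 0, -5, -1], [0, 0, 0, 2.4, 0, -5, -1], [0, 0, 0, 2.4, 0, -5, -1], [0, 0, 0, 2.4, 0, -3, -1], [0, 0, 0, 2.4, 0, -2, -1], [0, 0, 0, 2.4, 0, -1, -1], [0, 0, 0, 2.4, 0, 0, -1], [0, 0, 0, 2.4, 0, 0, -1]]]}}

```text
time: 15.08
eef_pos: [514.3, 123.0, 78.2]
orientation: [-0.0, 0.958, 0.286, 0.0]
contact_force: [-1.8, 0.5, 2.6]
gripper_width: 18.3
finger_force: 50.0
```

>>> {"name": "drive_tool", "arguments": {"deltas": [[[0, 0, 0, 0, 0, 0.7, -1], [0, 0, 0, 0, 0, 1.4, -1], [0, 0, 0, 0, 0, 1.4, -1]]]}}

```text
time: 15.45
eef_pos: [514.4, 123.1, 76.8]
orientation: [-0.0, 0.958, 0.286, 0.0]
contact_force: [-0.1, 0.3, 4.4]
gripper_width: 18.0
finger_force: 50.0
```

>>> {"name": "drive_tool", "arguments": {"deltas": [[[0, 0, 0, 0, 0, 0.7, -1], [0, 0, 0, 0, 0, 1.4, -1], [0, 0, 0, 0, 0, 1.4, -1]]]}}

```text
time: 15.82
eef_pos: [514.6, 123.2, 75.7]
orientation: [-0.0, 0.958, 0.286, 0.001]
contact_force: [-1.4, 0.3, 5.7]
gripper_width: 17.8
finger_force: 50.0
```

>>> {"name": "drive_tool", "arguments": {"deltas": [[[0, 0, 0, 0, 0, 0.7, -1], [0, 0, 0, 0, 0, 0.7, -1]]]}}

```text
time: 16.08
eef_pos: [514.8, 123.3, 75.2]
orientation: [-0.0, 0.958, 0.286, 0.001]
contact_force: [-0.7, 1.1, 8.0]
gripper_width: 18.0
finger_force: 50.0
```

>>> {"name": "drive_tool", "arguments": {"deltas": [[[0, 0, 0, 0, 0, 0.7, -1], [0, 0, 0, 0, 0, 0.7, -1]]]}}

```text
time: 16.32
eef_pos: [514.8, 123.3, 74.5]
orientation: [-0.0, 0.958, 0.286, 0.001]
contact_force: [-1.6, 0.1, 6.5]
gripper_width: 18.2
finger_force: 50.0
```

>>> {"name": "drive_tool", "arguments": {"deltas": [[[0, 0, 0, 0, 0, 0.6, -1], [0, 0, 0, 0, 0, 0.6, -1]]]}}

```text
time: 16.58
eef_pos: [514.0, 122.9, 72.7]
orientation: [0.0, 0.958, 0.286, 0.0]
contact_force: [1.5, 0.8, 0.6]
gripper_width: 18.1
finger_force: 50.0
```

Snap: force fell from about 10 N to 3.7 N. Hold one row, then lift.

>>> {"name": "drive_tool", "arguments": {"deltas": [[[0, 0, 0, 0, 0, 0, -1], [0, 0, 0, 0, 0, -3, -1], [0, 0, 0, 0, 0, -8, -1], [0, 0, 0, 0, 0, -20, -1], [0, 0, 0, 0, 0, -45, -1], [0, 0, 0, 0, 0, -70, -1], [0, 0, 0, 0, 0, -95, -1], [0, 0, 0, 0, 0, -100, -1], [0, 0, 0, 0, 0, -100, -1]]]}}

```text
time: 17.7
eef_pos: [513.6, 122.7, 172.6]
orientation: [-0.0, 0.958, 0.286, -0.0]
contact_force: [0.8, 0.4, -3.5]
gripper_width: 18.3
finger_force: 50.0
```

```bash
python3 -c "
from h import *
go(536.9,-157.6,172,-56.7)"
```

```text
t 17.7 pos [513.6 122.7 172.6] az -56.7 tilt [-0.0007 -0.0002] F [ 0.8  0.4 -3.5] w 18.3 ff 49.99281780794263 q [-0.77  0.07  0.51  1.8  -0.04  1.28 -1.24]
shift [-134.3  247.1    0.6] turn z -0.0
```

>>> {"name": "drive_tool", "arguments": {"deltas": [[[0, 0, 0, -20, 37, 0, -1], [0, 0, 0, -42, 77, 0, -1], [0, 0, 0, -64, 117, 0, -1], [0, 0, 0, -86, 157, 0, -1], [0, 0, 0, -108, 198, 0, -1], [0, 0, 0, -126, 232, 0, -1], [0, 0, 0, -134.3, 247.1, 0, -1], [0, 0, 0, -134.3, 247.1, 0, -1], [0, 0, 0, -134.3, 247.1, 0, -1], [0, 0, 0, -134.3, 247.1, 0, -1]]]}}

```text
time: 18.95
eef_pos: [537.3, -155.7, 172.6]
orientation: [-0.0, 0.958, 0.287, -0.0]
contact_force: [1.1, 0.9, -3.4]
gripper_width: 18.2
finger_force: 50.0
```

```bash
python3 -c "
from h import *
go(536.9,-157.6,120,-56.7)"
```

```text
t 18.95 pos [ 537.3 -155.7  172.6] az -56.6 tilt [-0.0006  0.0008] F [ 1.1  0.9 -3.4] w 18.2 ff 49.995796023868024 q [-0.44  0.17  0.75  1.74 -0.12  1.28 -0.65]
shift [-1.4  1.4 52.6] turn z 0.002
```

>>> {"name": "drive_tool", "arguments": {"deltas": [[[0, 0, 0, -1.4, 1.4, 15, -1], [0, 0, 0, -1.4, 1.4, 35, -1], [0, 0, 0, -1.4, 1.4, 50, -1], [0, 0, 0, -1.4, 1.4, 50, -1], [0, 0, 0, -1.4, 1.4, 50, -1], [0, 0, 0, -1.4, 1.4, 50, -1]]]}}

```text
time: 19.7
eef_pos: [537.6, -159.5, 123.8]
orientation: [0.0, 0.958, 0.286, 0.001]
contact_force: [0.0, 0.2, -4.1]
gripper_width: 18.1
finger_force: 50.0
```

```bash
python3 -c "
from h import *
go(536.9,-157.6,100,-56.7)"
```

```text
t 19.7 pos [ 537.6 -159.5  123.8] az -56.7 tilt [ 0.0015 -0.0001] F [ 0.   0.2 -4.1] w 18.1 ff 49.99614928616211 q [-0.42  0.21  0.74  1.8  -0.16  1.19 -0.61]
shift [ 0.5 -2.  23.8] turn z -0.0
```

>>> {"name": "drive_tool", "arguments": {"deltas": [[[0, 0, 0, 0.5, -2, 0, -1], [0, 0, 0, 0.5, -2, 2, -1], [0, 0, 0, 0.5, -2, 2, -1], [0, 0, 0, 0.5, -2, 2, -1]]]}}

```text
time: 20.2
eef_pos: [536.2, -157.4, 121.0]
orientation: [-0.0, 0.958, 0.286, -0.0]
contact_force: [1.2, 0.3, -3.4]
gripper_width: 17.9
finger_force: 50.0
```

```bash
python3 -c "
from h import *
go(536.9,-157.6,100,-56.7)"
```

```text
t 20.2 pos [ 536.2 -157.4  121. ] az -56.7 tilt [-0.  0.] F [ 1.2  0.3 -3.4] w 17.9 ff 49.99616017215885 q [-0.42  0.21  0.74  1.8  -0.16  1.18 -0.62]
shift [ 0.4  0.5 21. ] turn z -0.0
```

Good. Tip at about 61 mm; nose (14 mm) enters at TCP 96. Descend in stages.

>>> {"name": "drive_tool", "arguments": {"deltas": [[[0, 0, 0, 0.4, 0.5, 6, -1], [0, 0, 0, 0.4, 0.5, 12, -1], [0, 0, 0, 0.4, 0.5, 18, -1], [0, 0, 0, 0.4, 0.5, 21, -1], [0, 0, 0, 0.4, 0.5, 21, -1], [0, 0, 0, 0.4, 0.5, 21, -1]]]}}

```text
time: 20.95
eef_pos: [537.0, -157.6, 100.2]
orientation: [0.0, 0.958, 0.286, 0.0]
contact_force: [0.0, -0.6, -3.0]
gripper_width: 18.1
finger_force: 50.0
```

>>> {"name": "drive_tool", "arguments": {"deltas": [[[0, 0, 0, 0, 0, 3, -1], [0, 0, 0, 0, 0, 6, -1], [0, 0, 0, 0, 0, 9, -1], [0, 0, 0, 0, 0, 9, -1]]]}}

```text
time: 21.45
eef_pos: [536.6, -157.5, 90.7]
orientation: [-0.0, 0.958, 0.286, -0.0]
contact_force: [-0.3, 1.2, -3.6]
gripper_width: 18.1
finger_force: 50.0
```

>>> {"name": "drive_tool", "arguments": {"deltas": [[[0, 0, 0, 0, 0, 4, -1], [0, 0, 0, 0, 0, 8, -1], [0, 0, 0, 0, 0, 12, -1], [0, 0, 0, 0, 0, 15, -1], [0, 0, 0, 0, 0, 16.5, -1], [0, 0, 0, 0, 0, 16.5, -1]]]}}

```text
time: 22.2
eef_pos: [536.8, -157.6, 74.5]
orientation: [-0.0, 0.958, 0.286, -0.0]
contact_force: [-0.3, -0.4, -2.9]
gripper_width: 18.2
finger_force: 50.0
```

>>> {"name": "drive_tool", "arguments": {"deltas": [[[0, 0, 0, 0, 0, 1, -1], [0, 0, 0, 0, 0, 2, -1], [0, 0, 0, 0, 0, 2, -1]]]}}

```text
time: 22.58
eef_pos: [536.8, -157.6, 72.5]
orientation: [-0.0, 0.958, 0.286, -0.0]
contact_force: [-0.0, 0.1, -3.9]
gripper_width: 18.2
finger_force: 50.0
```

>>> {"name": "drive_tool", "arguments": {"deltas": [[[0, 0, 0, 0, 0, 0.5, -1], [0, 0, 0, 0, 0, 0.7, -1], [0, 0, 0, 0, 0, 0.7, -1]]]}}

```text
time: 22.95
eef_pos: [537.0, -157.6, 72.3]
orientation: [-0.0, 0.958, 0.286, 0.0]
contact_force: [-1.4, 0.8, 0.9]
gripper_width: 18.3
finger_force: 50.0
```

Seated at the original height (72.3). Release and retreat.

>>> {"name": "drive_tool", "arguments": {"deltas": [[[0, 0, 0, 0, 0, 0, -0.5], [0, 0, 0, 0, 0, 0, -0.3], [0, 0, 0, 0, 0, 0, 0], [0, 0, 0, 0, 0, 0, 0.5], [0, 0, 0, 0, 0, 0, 1], [0, 0, 0, 0, 0, 0, 1], [0, 0, 0, 0, 0, 0, 1], [0, 0, 0, 0, 0, 0, 1]]]}}

```text
time: 23.95
eef_pos: [536.9, -157.5, 71.8]
orientation: [-0.0, 0.958, 0.286, 0.0]
contact_force: [-0.1, 0.2, -0.5]
gripper_width: 81.9
finger_force: 0.0
```

>>> {"name": "drive_tool", "arguments": {"deltas": [[[0, 0, 0, 0, 0, -15, 1], [0, 0, 0, 0, 0, -40, 1], [0, 0, 0, 0, 0, -65, 1], [0, 0, 0, 0, 0, -90, 1], [0, 0, 0, 0, 0, -115, 1], [0, 0, 0, 0, 0, -130, 1], [0, 0, 0, 0, 0, -130, 1], [0, 0, 0, 0, 0, -130, 1]]]}}

```text
time: 24.95
eef_pos: [536.3, -157.4, 201.0]
orientation: [-0.0, 0.958, 0.286, -0.001]
contact_force: [0.6, -0.4, -0.6]
gripper_width: 87.0
finger_force: 0.0
```

```bash
python3 - <<'E'
from h import *
go(537,-157,200)
a=cv2.imread("pics/scene0.png",0);b=get_image("scene");g=cv2.cvtColor(b,cv2.COLOR_BGR2GRAY)
for v in range(226,250,4): print(v,a[v,370:390],g[v,370:390])
# match punch patch old->new (normalised)
r=cv2.matchTemplate(g[205:275,355:405],a[220:256,370:392],cv2.TM_CCOEFF_NORMED);print(cv2.minMaxLoc(r),"expected (15,15)")
E
```

```text
t 24.95 pos [ 536.3 -157.4  201. ] az -56.7 tilt [-0.0013  0.0003] F [ 0.6 -0.4 -0.6] w 87.0 ff 0.0 q [-0.44  0.15  0.76  1.7  -0.1   1.34 -0.66]
shift [0.8 0.1 1. ] turn z None
226 [110 113 122 137 155 148 114 106 112 116 115 118 117 115 116 119 115 111
 133 156] [ 44  54  73 122 167 180 127  56  50  56  56  58  53  56  52  56  51  72
 139 181]
230 [113 115 112 117 112 116  79  43  65  90 110 112 114 114 109  90  70  89
 146 169] [ 56  56  55  54  57  54  44  38  49  57  57  60  54  63  60  56  52  79
 155 189]
234 [118 115 114 116 117  96  44  13  12  17  20  16  15  27  25  19  53 125
 158 163] [ 51  53  56  58  56  44  32  20  14  22  22  20  26  23  19  13  58 138
 140  83]
238 [110 116 116 115 117  90  35  28  32  46  45  36  30  28  32  42  87 116
 121 136] [54 53 54 58 60 48 35 36 38 32 36 25 32 26 27 29 40 59 58 68]
242 [114 119 116 112  98  57  25  33  34  33  37  31  35  35  34  56  85 100
 100 111] [53 60 54 61 52 42 27 30 29 36 37 29 32 25 28 35 57 59 56 58]
246 [103  96 108 123  90  34  37  38  27  23  28  35  39  42  48  46  53  48
  48  45] [46 45 53 58 52 39 29 30 29 24 31 27 28 34 38 52 57 59 56 55]
(-0.44385024905204773, 0.7747629284858704, (17, 34), (15, 15)) expected (15,15)
```

The punch is back at exactly its original pixels, standing free.

```bash
python3 -c "
from cell import *
print(job_done())"
```

```text
the job is handed in; nothing more can be done
None
```

The job is handed in: the punch was pressed on the scribed crossing until the force fell from about 11 N to about 3.7 N, then put back home in its block and released. The hand-in call gave no verdict; a final image check put the punch at its starting pixels.

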